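Set the end play of a wreath turntable

TASK

Set up the wreath turntable so that its disc turns freely: lay the loose slotted steel washer flat on the disc round the spindle, under the brass knurled nut, and let go of it. Then screw the nut down clockwise until it bottoms out, back it off a quarter turn, and finish still gripping the nut at that setting, so that it cannot creep while I tighten its lock screw. Leave the candle holder, the red bauble and the cone where they are.

Things in the scene. Friction and masses are not known exactly. Their poses are not given: they have to be found in the camera images.
- turntable: The wreath turntable, fixed to the bench: green cast base with three feet under a round plywood disc 220 mm across that can turn freely; disc top flat, 56 mm above the bench, a dark steel plate 90 mm across let in flush at its centre. Origin: on the spindle axis at bench height; z up.
- spindle (a point): Point on the axis of the turntable's spindle at the height of the disc top (56 mm above the bench). The spindle is a fixed vertical threaded steel rod, 14 mm thick, that ends 38 mm above the disc top.
- knurled_nut: Brass knurled round nut, 36 mm across, 18 mm tall, 2 mm chamfers, already on the spindle's right-hand thread. Origin: centre of its underside; rises and sinks with the nut, does not turn. Bottomed out it is 8.2 mm above the disc top; lead 6 mm a turn (0.955 mm per rad). At the start 2.5 to 3.5 mm higher, so the washer slides under it. It stays where it is let go and turns with about 0.1 N m.
- nut_turn (a joint): Angle of the nut on its thread, rad: 0 = bottomed out against a hard stop, growing as it is unscrewed (anticlockwise seen from above); 1.57 = a quarter turn backed off; upper stop at 4.6. At the start 2.6 to 3.7. A red line on the nut's top face points along the turntable's x axis at 0. A small black lock screw sits flush in its side.
- slot_washer: Loose C-shaped steel washer lying flat on the bench: 56 mm across, 8 mm thick, ~110 g. Slot 18 mm wide, its round end centred on the washer's centre, open on one side, mouth widened. Two 15 mm long flats, 54 mm apart beside the slot, to grip it by. Origin: that centre, at the underside; x axis: out through the slot's mouth; y: across the flats; z up. Fitted, the spindle stands in that round end.
- candle_group: Bystander: birch log candle holder with a red candle on a slice, 108x122 mm, 181 mm tall, standing behind the work. Origin: under its middle.
- bauble: Bystander: red Christmas bauble, a 52 mm ball with a gold cap, lying on the bench. Origin: under its middle.
- cone_1: Bystander: brown fir cone, 45 mm across, 40 mm high. Origin: centre of its underside.
Not all that is in view belongs to the job. What is shaped like the slot_washer but orange is not meant.

How it is judged:
By the outcome, as a careful person would: the job done as asked, in the order asked, and still so for the second after the job is handed in, while the arm keeps its last pose, push and grip.
It also fails if it takes over 64 s, if anything falls off the work surface, if the arm or the gripper's body presses on something with over 40 N, if the wrist force passes 120 N, or if a joint passes its speed limit or range.

ROBOT

A 6-joint arm with a two-finger parallel gripper is mounted at the origin on the work surface; the furniture and walls round the work are solid. World frame = base frame: x ahead of the robot, y to its left, z up, the work surface at z = 0. Lengths are in m, angles in rad, forces in N, time in s.
With the tool pointing down it reaches from about 0.35 to 0.775 m from the base axis. Payload 7.3 kg.
Tool frame: the origin (TCP) lies at the very end of the fingers, on their centre line; the grasp point (between the pads) lies 19 mm behind it; z points along the fingers, y is the direction in which the jaws open and shut (so a half turn about z gives the same grasp; the last joint's range is limited). The gripper opens to 92 mm and grips with 3 to 60 N. Pads are 19 mm wide; open, the fingers measure 130 mm over their backs; the gripper's body (75 mm by 190 mm) begins 47 mm behind the grasp point.
Start: joints at [-1.386, 0.342, 1.524, -0, 1.275, -0.146], TCP at [0.171, -0.497, 0.227] pointing down, gripper open.
Joint ranges: [-2.53, 2.53], [-0.77, 2.02], [0.04, 2.7], [-1, 4.14], [0.28, 2.66], [-3.11, 3.11]. Speed limits (rad/s): [2.57, 2.57, 3.14, 3.14, 3.14, 3.14].

INTERFACE

Orientations are given as [roll, pitch, yaw] about the fixed x, y, z axes, in that order (R = Rz(yaw) Ry(pitch) Rx(roll)).
In Python, from cell import robot gives the robot as it stands. The module is installed in compiled form; this text tells all that it offers.
- The arm moves only by the tool carry_out, never from a script. Its argument "series" is a list of rows, each an object with "jaw": the opening in per cent of the stroke, from 0 (shut) to 100 (fully open); "travel": the shift along the tool's x, y, z in units of 60 mm (1.0 is 60 mm), a list of three; "twist": the turn about the tool's z in units of 6 degrees (1.0 is 6 degrees). A call has 1 to 8 rows; each row shifts and turns the commanded pose from where the row before left it, along the tool's axes as they then stand; what a row does not reach is not made up. A row lasts 1/8 s, in which the tool goes at most 62.5 mm and 10.7 degrees, less where a joint would pass 70% of its speed; a pose out of reach is approached as far as the arm can. A call is refused whole if a number of a shift passes 1 or a number of a turn 1, either way. A call with a gripper value outside its range is refused whole. The fingers move at their own pace and stop on an object; "squeeze" is the grip in N (left out, the last holds). Time passes only in rows, so rows that do not move let the fingers close. It gives the time, the measured TCP pose, the force and the opening at its end, in the units of the state.
- robot.observe(): the state, without advancing time (a new reading comes with each control period).
- robot.read_camera(name): name is "side" or "top"; returns the picture (384x512x3 uint8, blue, green, red); there is no depth.
- robot.calibration(name): a dict with "intrinsics" (3x3 intrinsics, pixels), "cam_to_world" (4x4, takes a point from camera to world coordinates). Camera axes: x right, y up, looking along -z (the intrinsics and any distortion apply to the point x, -y, -z); pixel columns grow to the right and rows downward; lengths in m; the calibration is good to about 2 mm. A picture is of the moment at which its call begins. calibration takes no time and is no camera call.
- robot.hand_in(): hands the job in, once; it reports no verdict.
Trained networks look in the newest picture that a camera, given by its name, has taken for a name from the list of things; names that differ only in an ending like _2 or _b are one class to them, and where a whole thing is asked for, a point or a joint stands for the part that bears it (a point fixed in the world has none). Each returns a list of dicts, best first, with "score" (0 to 1); they miss things now and then, are a little off and sometimes report something else, mostly with a low value. They report only what shows in the picture. A call takes as long as a camera call. They do not tell look-alikes from the thing itself.
- robot.regions_of(camera, query): "pixels" (384x512 bool, what is visible of it) and "xy" ([column, row] in pixels, amid what is visible of it).
The state is a dict: "time": time; "qpos": joint angles; "qvel": joint speeds; "joint_efforts": joint torques, N m; "tool_pos": TCP position; "tool_rot": TCP orientation; "contact_force": force on the tool from outside, world axes, zero at the start; "torque": the same for the moment, N m; "opening": finger opening in m.
Only numpy, scipy, OpenCV 4.12 (cv2) and the standard library are available. Lean on these libraries where they do the work, as an engineer would, in place of code of your own. Each camera call takes 0.05 s, during which the arm holds its last target. There are 200 camera calls.

## Working session

There is one attempt and no reset: what is moved stays moved. The work goes in short steps, Python scripts to look and compute and a tool call to move; the robot and the scene stay as the last step left them, time stands still between calls to the robot, and variables do not carry over. Pictures are saved under pics/ and viewed, about 8 in all and at most 12, crops included, and the job is handed in when it is done.

Besides the shell and the picture viewer there is one more tool, called after ">>>" as a command line: name --argument value ..., lists and objects as JSON in quotes. carry_out: Moves the arm, as the interface text tells. Its arguments: {"type":"object","properties":{"series":{"type":"array"},"squeeze":{"type":"number"}},"required":["series"]}

```bash
mkdir -p pics; cat > h.py <<'E'
import numpy as np, cv2
from cell import robot
def ray(cam,px):
    c=robot.calibration(cam);K=np.array(c["intrinsics"]);T=np.array(c["cam_to_world"])
    d=np.linalg.inv(K)@np.array([px[0],px[1],1.]);d=np.array([d[0],-d[1],-d[2]])
    return T[:3,3],T[:3,:3]@d
def onz(cam,px,z):
    o,d=ray(cam,px);return o+d*(z-o[2])/d[2]
def proj(cam,p):
    c=robot.calibration(cam);K=np.array(c["intrinsics"]);T=np.array(c["cam_to_world"])
    q=T[:3,:3].T@(np.array(p)-T[:3,3]);q=K@np.array([q[0],-q[1],-q[2]]);return q[:2]/q[2]
E
python3 - <<'E'
from h import *
ims=[]
for c in("top","side"):
    im=robot.read_camera(c);cv2.imwrite(f"pics/{c}0.png",im)
    k=robot.calibration(c);print(c,np.round(k["cam_to_world"],3).tolist(),np.round(k["intrinsics"],0).tolist(),[x for x in k])
    for n in("turntable","knurled_nut","slot_washer","candle_group","bauble","cone_1"):
        print(n,[(round(r["score"],2),np.round(r["xy"]).tolist(),int(r["pixels"].sum())) for r in robot.regions_of(c,n)])
    ims.append(im)
a=np.vstack([cv2.resize(i,(400,300)) for i in ims])
s=robot.observe();print(s)
cv2.imwrite("pics/both.png",np.vstack([cv2.resize(i,(400,300)) for i in ims]))
E
```

```text
top [[0.061, 0.975, -0.215, 0.351], [-0.998, 0.061, -0.007, -0.084], [0.006, 0.215, 0.977, 1.113], [0.0, 0.0, 0.0, 1.0]] [[353.0, 0.0, 259.0], [0.0, 353.0, 192.0], [0.0, 0.0, 1.0]] ['intrinsics', 'cam_to_world']
turntable [(0.87, [197.0, 198.0], 3934), (0.71, [290.0, 147.0], 854)]
knurled_nut [(0.62, [196.0, 202.0], 52)]
slot_washer [(0.74, [305.0, 234.0], 241), (0.45, [314.0, 264.0], 201)]
candle_group [(0.71, [290.0, 149.0], 878), (0.58, [307.0, 238.0], 178)]
bauble [(0.75, [375.0, 190.0], 306), (0.57, [196.0, 201.0], 4101)]
cone_1 [(0.66, [139.0, 244.0], 154)]
side [[0.849, 0.336, -0.409, -0.056], [-0.529, 0.544, -0.651, -1.047], [0.004, 0.769, 0.639, 1.045], [0.0, 0.0, 0.0, 1.0]] [[410.0, 0.0, 249.0], [0.0, 410.0, 190.0], [0.0, 0.0, 1.0]] ['intrinsics', 'cam_to_world']
turntable [(0.71, [238.0, 170.0], 807)]
knurled_nut []
slot_washer [(0.6, [232.0, 260.0], 167), (0.45, [251.0, 245.0], 106)]
candle_group []
bauble [(0.65, [329.0, 260.0], 280)]
cone_1 [(0.64, [172.0, 165.0], 57)]
{'time': 0.7, 'qpos': array([-1.38596794e+00,  3.41951465e-01,  1.52411161e+00, -2.38498611e-06,
        1.27543380e+00, -1.45969449e-01]), 'qvel': array([ 0.00234899,  0.00075867,  0.0006784 ,  0.0002761 , -0.00017809,
       -0.00011882]), 'joint_efforts': array([-6.04451780e-04, -4.31021655e+01, -2.44447356e+01,  7.16068223e-02,
        4.83990263e-02, -1.04009158e-05]), 'tool_pos': array([ 0.17055481, -0.49652671,  0.22676166]), 'tool_rot': array([3.14149823e+00, 1.61884229e-05, 3.30798528e-01]), 'contact_force': array([0.06379179, 0.25913993, 0.31091368]), 'torque': array([ 0.0072965 , -0.00793263,  0.03051444]), 'opening': 0.0916870607292941}
```

View pics/top0.png

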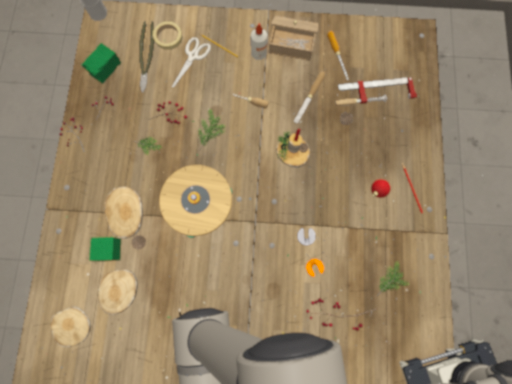

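View pics/side0.png

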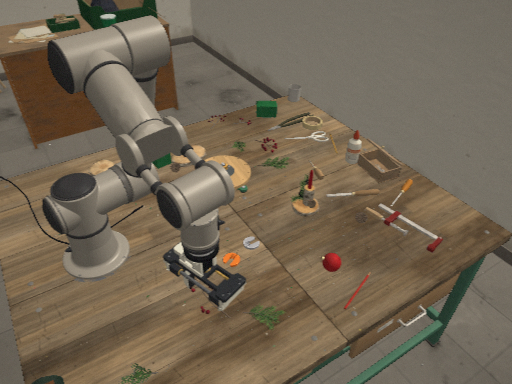

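Top picture: the steel washer is at about (307,236), the orange look-alike at (315,267) and the turntable at (196,200). The candle is at (293,148), the bauble at (381,188) and the cone at (139,242). Washer candidates are silver (307,236) and orange (315,267), so I choose silver. Next is a close crop and a measurement.

```bash
python3 - <<'E'
from h import *
t=cv2.imread("pics/top0.png");s=cv2.imread("pics/side0.png")
def crop(im,cx,cy,w,h,f):return cv2.resize(im[cy-h:cy+h,cx-w:cx+w],None,fx=f,fy=f,interpolation=cv2.INTER_CUBIC)
a=np.hstack([crop(t,307,240,20,15,10),crop(s,246,250,20,15,10)])
b=np.hstack([crop(t,196,200,20,15,10),crop(s,232,172,20,15,10)])
cv2.imwrite("pics/crop1.png",np.vstack([a,b]))
# washer: bright grey mask
def mask(im,box,thr):
    x0,y0,x1,y1=box;g=im.astype(int);m=np.zeros(im.shape[:2],bool)
    m[y0:y1,x0:x1]=((g[...,0]>thr)&(g.max(2)-g.min(2)<45))[y0:y1,x0:x1];return m
for n,im,box in(("top",t,(292,222,322,250)),("side",s,(238,232,268,254))):
    m=mask(im,box,120);ys,xs=np.nonzero(m);P=np.array([onz(n,(x,y),.008) for x,y in zip(xs,ys)])
    (c,r)=cv2.minEnclosingCircle(P[:,:2].astype(np.float32));print(n,len(xs),"circ",c,r,"mean",P.mean(0)-[*c,0])
# disc
hsv=cv2.cvtColor(t,cv2.COLOR_BGR2HSV)
r=robot.regions_of("top","turntable")
for q in r[:1]:
    m=q["pixels"].astype(np.uint8);cs=max(cv2.findContours(m,0,cv2.CHAIN_APPROX_NONE)[0],key=len)
    P=np.array([onz("top",p[0],.056)[:2] for p in cs],np.float32);e=cv2.fitEllipse(P);print("disc",e,cv2.minEnclosingCircle(P))
for n in("top","side"):
  for z in(.056,.094):
    print(n,z,onz(n,(196,201) if n=="top" else (232,170),z))
E
```

```text
top 258 circ (0.4648517370223999, -0.2331366389989853) 0.030858395621180534 mean [-0.00272299  0.00050299  0.008     ]
side 127 circ (0.4639846980571747, -0.23268471658229828) 0.029532643035054207 mean [-0.00201244  0.00090332  0.008     ]
disc ((0.5494779348373413, 0.1149749830365181), (0.2140810191631317, 0.21652497351169586), 118.5810775756836) ((0.5497455596923828, 0.11570528894662857), 0.1124684289097786)
top 0.056 [0.54475531 0.11222155 0.056     ]
top 0.094 [0.53777442 0.10516589 0.094     ]
side 0.056 [0.58381918 0.10182235 0.056     ]
side 0.094 [0.55924867 0.05771644 0.094     ]
```

View pics/crop1.png

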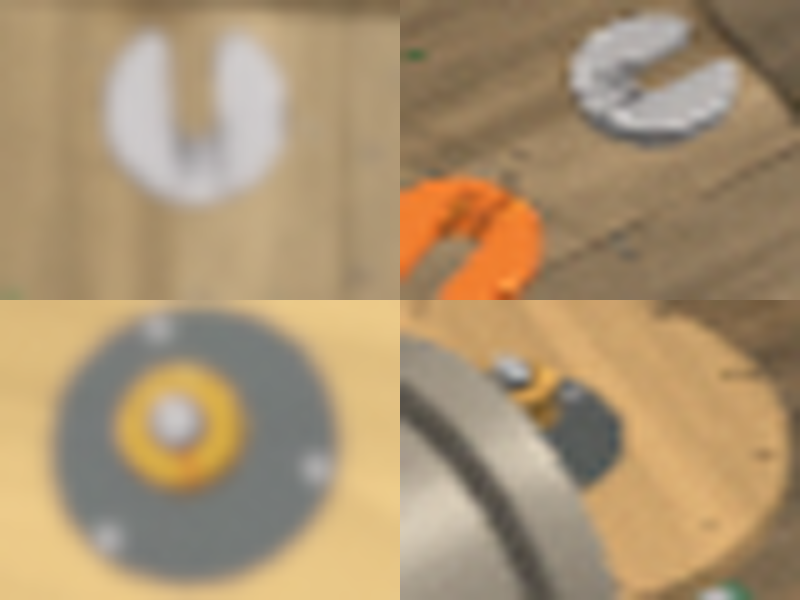

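The crop confirms it: the steel washer's slot points up in the picture (roughly world +x), and the orange one is separate. Next I refine the washer yaw with a model fit and the spindle from its concentric features.

```bash
python3 - <<'E'
from h import *
from scipy.optimize import minimize
for n,px,z in(("spindle top",(193.2,196.3),.094),("nut top",(193.5,197.2),.085),("plate",(195.1,199.1),.056)):
    print(n,onz("top",px,z))
c=np.array([onz("top",p,0.0)[:2] for p in((290,150),(375,190),(139,242))]);print(c)
def poly():
    a=np.linspace(np.arcsin(10/28),2*np.pi-np.arcsin(10/28),60)
    o=np.c_[28*np.cos(a),np.clip(28*np.sin(a),-27,27)]
    b=np.linspace(-np.pi/2,np.pi/2,20)+np.pi
    i=np.c_[9*np.cos(b),9*np.sin(b)]
    return np.vstack([o,[[20,-9]],i[np.argsort(i[:,1])],[[20,9]]])/1000
P=poly()
for n,box in(("top",(290,220,325,252)),("side",(238,230,270,256))):
    im=cv2.imread(f"pics/{n}0.png").astype(float);x0,y0,x1,y1=box
    hs=cv2.cvtColor(im.astype(np.uint8),cv2.COLOR_BGR2HSV)[y0:y1,x0:x1]
    g=im[y0:y1,x0:x1,0];  # blue: bright on steel, low on wood/orange
    lo,hi=np.median(g),np.percentile(g,97);g=np.clip((g-lo)/(hi-lo),0,1)
    def ren(v):
        ca,sa=np.cos(v[2]),np.sin(v[2]);W=P@np.array([[ca,sa],[-sa,ca]])+v[:2]
        q=np.array([proj(n,(*w,.008)) for w in W])-[x0,y0]
        m=np.zeros(((y1-y0)*8,(x1-x0)*8),np.uint8);cv2.fillPoly(m,[np.round((q+.5)*8).astype(np.int32)],255)
        return cv2.GaussianBlur(cv2.resize(m,(x1-x0,y1-y0),interpolation=cv2.INTER_AREA),(0,0),.6)/255
    f=lambda u:((ren(u*[.01,.01,.3])-g)**2).sum()
    best=min((minimize(f,np.array([.464/.01,-.233/.01,y/.3]),method="Nelder-Mead",options=dict(initial_simplex=np.array([[46.4,-23.3,y/.3]]*4)+np.vstack([np.zeros(3),.4*np.eye(3)]))) for y in(-.2,0,.2)),key=lambda r:r.fun)
    print(n,best.x*[.01,.01,.3],best.fun)
E
```

```text
spindle top [0.55130999 0.11478547 0.094     ]
nut top [0.55041858 0.11537841 0.085     ]
plate [0.55046541 0.115543   0.056     ]
[[ 0.74610898 -0.17149299]
 [ 0.62714704 -0.45238079]
 [ 0.41399707  0.28738844]]Traceback (most recent call last):
  File "<stdin>", line 24, in <module>
  File "<stdin>", line 24, in <genexpr>
    res = _minimize_neldermead(fun, x0, args, callback, bounds=bounds,
                               **options)
    fsim[j] = func(sim[j])
              ~~~~^^^^^^^^
    fx = function(np.copy(x), *(wrapper_args + args))
  File "<stdin>", line 23, in <lambda>
  File "<stdin>", line 20, in ren
  File "h.py", line 10, in proj
    c=robot.calibration(cam);K=np.array(c["intrinsics"]);T=np.array(c["cam_to_world"])
ValueError: time passes only in moves, steps and waits
```

```bash
sed -i 's/^def ray/import functools\n@functools.cache\ndef cal(cam):\n    return robot.calibration(cam)\ndef ray/; s/c=robot.calibration(cam)/c=cal(cam)/' h.py
python3 - <<'E'
from h import *
from scipy.optimize import minimize
robot.read_camera("top")
def poly():
    a=np.linspace(np.arcsin(10/28),2*np.pi-np.arcsin(10/28),60)
    o=np.c_[28*np.cos(a),np.clip(28*np.sin(a),-27,27)]
    b=np.linspace(-np.pi/2,np.pi/2,20)
    i=np.c_[-9*np.cos(b),9*np.sin(b)]
    return np.vstack([o,[[20,-9]],i,[[20,9]]])/1000
P=poly()
for n,box in(("top",(290,220,325,252)),("side",(238,230,270,256))):
    im=cv2.imread(f"pics/{n}0.png").astype(float);x0,y0,x1,y1=box
    g=im[y0:y1,x0:x1,0]
    lo,hi=np.median(g),np.percentile(g,97);g=np.clip((g-lo)/(hi-lo),0,1)
    def ren(v):
        ca,sa=np.cos(v[2]),np.sin(v[2]);W=P@np.array([[ca,sa],[-sa,ca]])+v[:2]
        q=np.array([proj(n,(*w,.008)) for w in W])-[x0,y0]
        m=np.zeros(((y1-y0)*8,(x1-x0)*8),np.uint8);cv2.fillPoly(m,[np.round((q+.5)*8).astype(np.int32)],255)
        return cv2.GaussianBlur(cv2.resize(m,(x1-x0,y1-y0),interpolation=cv2.INTER_AREA),(0,0),.6)/255
    f=lambda u:((ren(u*[.01,.01,.3])-g)**2).sum()
    for y in(-.2,.1):
        s0=np.array([46.4,-23.3,y/.3]);r=minimize(f,s0,method="Nelder-Mead",options=dict(initial_simplex=np.vstack([s0,s0+.4*np.eye(3)]),maxiter=120))
        print(n,r.x*[.01,.01,.3],r.fun)
E
```

```text
top [ 0.46485271 -0.23297561  0.10243122] 8.118385236447521
top [ 0.46481638 -0.23308709  0.10893445] 8.080553633217994
side [ 0.46464148 -0.2311638   0.0925701 ] 9.360593789729643
side [ 0.46475866 -0.23125079  0.10234825] 9.451904028497227
```

>>> carry_out --series '[{"jaw": 100,"travel": [0,0,0],"twist": 0.8},{"jaw": 100,"travel": [0,0,0],"twist": 0.8},{"jaw": 100,"travel": [0,0,0],"twist": 0.6},{"jaw": 100,"travel": [0.76,-0.557,0],"twist": 0},{"jaw": 100,"travel": [0.76,-0.557,0],"twist": 0},{"jaw": 100,"travel": [0.76,-0.557,0],"twist": 0},{"jaw": 100,"travel": [0.76,-0.557,0],"twist": 0},{"jaw": 100,"travel": [0.76,-0.557,0],"twist": 0}]'

```text
time: 1.8
tool_pos: [0.3819, -0.3062, 0.227]
tool_rot: [3.141, -0.0, 0.1]
contact_force: [0.4, -0.7, -0.1]
opening: 0.0917
```

>>> carry_out --series '[{"jaw": 100,"travel": [0.76,-0.557,0.3],"twist": 0},{"jaw": 100,"travel": [0.76,-0.557,0.3],"twist": 0},{"jaw": 100,"travel": [0,0,0.8],"twist": 0},{"jaw": 100,"travel": [0,0,0.8],"twist": 0},{"jaw": 100,"travel": [0,0,0],"twist": 0}]'

```text
time: 2.42
tool_pos: [0.4627, -0.2302, 0.092]
tool_rot: [-3.137, 0.006, 0.101]
contact_force: [0.3, 0.2, 0.3]
opening: 0.0917
```

>>> carry_out --series '[{"jaw": 100,"travel": [0.03,0.033,0.6],"twist": 0},{"jaw": 100,"travel": [0,0,0.5],"twist": 0},{"jaw": 100,"travel": [0,0,0.2],"twist": 0},{"jaw": 100,"travel": [0,0,0],"twist": 0},{"jaw": 100,"travel": [0,0,0],"twist": 0}]'

```text
time: 3.05
tool_pos: [0.4676, -0.2343, 0.0183]
tool_rot: [3.14, -0.002, 0.1]
contact_force: [-0.1, -0.5, 0.1]
opening: 0.0917
```

```bash
python3 - <<'E'
from h import *
t=robot.read_camera("top");s=robot.read_camera("side")
f=lambda im,cx,cy:cv2.resize(im[cy-30:cy+30,cx-40:cx+40],None,fx=5,fy=5,interpolation=cv2.INTER_CUBIC)
cv2.imwrite("pics/pre.png",np.hstack([f(t,307,236),f(s,250,243)]))
o=robot.observe();print(o["tool_pos"],o["tool_rot"],o["contact_force"])
E
```

```text
[ 0.46742056 -0.23412858  0.01804952] [ 3.13993347e+00 -1.86575161e-03  1.00367252e-01] [-0.55272391 -0.04335997 -0.40991779]
```

View pics/pre.png

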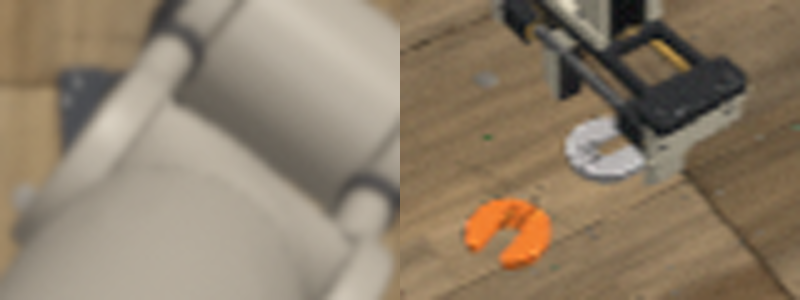

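The side view shows the fingers straddling the silver washer, around (605,150) in the crop, with the orange one clear. A small correction, then lower and grip.

>>> carry_out --series '[{"jaw": 100,"travel": [-0.041,-0.04,0.1],"twist": 0},{"jaw": 100,"travel": [0,0,0.1],"twist": 0},{"jaw": 100,"travel": [0,0,0.05],"twist": 0},{"jaw": 100,"travel": [0,0,0],"twist": 0},{"jaw": 55,"travel": [0,0,0],"twist": 0},{"jaw": 50,"travel": [0,0,0],"twist": 0},{"jaw": 50,"travel": [0,0,0],"twist": 0},{"jaw": 50,"travel": [0,0,0],"twist": 0}]' --squeeze 30

```text
time: 4.15
tool_pos: [0.464, -0.2315, 0.0018]
tool_rot: [3.141, -0.0, 0.1]
contact_force: [0.5, -1.3, 0.4]
opening: 0.0565
```

>>> carry_out --series '[{"jaw": 40,"travel": [0,0,0],"twist": 0},{"jaw": 40,"travel": [0,0,0],"twist": 0},{"jaw": 40,"travel": [0,0,0],"twist": 0},{"jaw": 40,"travel": [0,0,0],"twist": 0}]'

```text
time: 4.65
tool_pos: [0.4641, -0.2315, 0.0018]
tool_rot: [3.141, -0.0, 0.1]
contact_force: [0.2, 0.7, 2.1]
opening: 0.0535
```

>>> carry_out --series '[{"jaw": 40,"travel": [0,0,-0.5],"twist": 0},{"jaw": 40,"travel": [0,0,-0.9],"twist": 0},{"jaw": 40,"travel": [0,0,-0.4],"twist": 0},{"jaw": 40,"travel": [0.127,-0.6,0],"twist": 0},{"jaw": 40,"travel": [0.127,-0.9,0],"twist": 0},{"jaw": 40,"travel": [0.127,-0.9,0],"twist": 0},{"jaw": 40,"travel": [0.127,-0.9,0],"twist": 0},{"jaw": 40,"travel": [0.127,-0.9,0],"twist": 0}]'

```text
time: 5.65
tool_pos: [0.4763, 0.0248, 0.1096]
tool_rot: [-3.142, 0.0, 0.1]
contact_force: [0.8, -0.7, -1.3]
opening: 0.0532
```

>>> carry_out --series '[{"jaw": 40,"travel": [0.127,-0.8,0],"twist": 0},{"jaw": 40,"travel": [0,-0.6,0],"twist": 0},{"jaw": 40,"travel": [0,0,0],"twist": 0},{"jaw": 40,"travel": [0,0,0],"twist": 0},{"jaw": 40,"travel": [0,0,0],"twist": 0}]'

```text
time: 6.28
tool_pos: [0.4759, 0.1064, 0.1097]
tool_rot: [3.141, 0.0, 0.099]
contact_force: [-0.8, -1.2, -1.1]
opening: 0.0533
```

```bash
python3 - <<'E'
from h import *
t=robot.read_camera("top");s=robot.read_camera("side")
o=robot.observe();print(o["tool_pos"],o["tool_rot"],o["contact_force"],o["opening"],o["qpos"])
p=proj("side",[.5506,.1152,.07]).astype(int);q=proj("top",[.52,.1152,.07]).astype(int);print(p,q)
f=lambda im,c:cv2.resize(im[c[1]-40:c[1]+40,c[0]-40:c[0]+40],None,fx=5,fy=5,interpolation=cv2.INTER_CUBIC)
cv2.imwrite("pics/stage.png",np.hstack([f(t,q),f(s,p)]))
E
```

```text
[0.47593938 0.10649278 0.1096829 ] [3.14142004e+00 6.39264872e-05 9.88047339e-02] [-0.53841405 -0.78413771 -0.9214788 ] 0.05340975565214977 [ 6.29434492e-02  4.08317769e-01  1.78715338e+00 -2.15478336e-04
  9.46179210e-01  1.53506105e+00]
[222 168] [193 208]
```

View pics/stage.png

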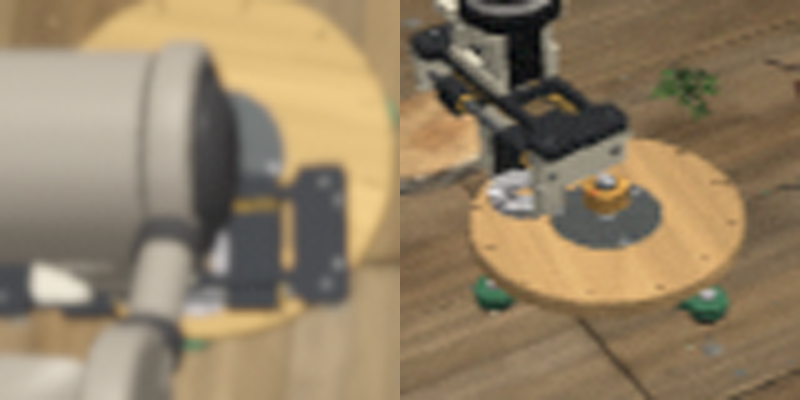

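The side view shows the washer held level above the disc's near edge, with the nut and spindle at crop (605,190), clear. I'll check the spindle's position in the side camera too.

```bash
python3 - <<'E'
from h import *
s=robot.read_camera("side")
H=cv2.cvtColor(s,cv2.COLOR_BGR2HSV)
g=s[120:210,175:260].astype(int);h=H[120:210,175:260]
# spindle tip & nut: print saturation/brightness centroids
nut=(h[...,0]>12)&(h[...,0]<28)&(h[...,1]>170)
yy,xx=np.mgrid[120:210,175:260];w=nut&(abs(xx-222)<10)&(abs(yy-166)<9)
print("nut n",w.sum(),xx[w].mean(),yy[w].mean(),xx[w].min(),xx[w].max(),yy[w].min(),yy[w].max())
for z in(.067,.076,.085):print(z,onz("side",(xx[w].mean(),yy[w].mean()),z))
sp=(h[...,1]<70)&(h[...,2]>110)&(abs(xx-222)<6)&(yy<167)&(yy>155)
print("sp",sp.sum(),xx[sp].mean(),yy[sp].mean(),onz("side",(xx[sp].mean(),yy[sp].mean()),.091))
pl=(h[...,1]<70)&(h[...,2]<130)&(xx>205)&(yy>160)
# disc outline, ellipse
r=robot.regions_of("side","turntable")
m=r[0]["pixels"];cs=max(cv2.findContours(m.astype(np.uint8),0,1)[0],key=len)[:,0]
P=np.array([onz("side",p,.056)[:2] for p in cs],np.float32);print(r[0]["score"],m.sum(),cv2.minEnclosingCircle(P))
ys,xs=np.nonzero(m);R=np.array([onz("side",p,.056)[:2] for p in cs]);R=R[R[:,0]>.56] # right/far edge
from scipy.optimize import least_squares
print(least_squares(lambda v:np.hypot(*(R-v[:2]).T)-.110,[.55,.115],loss="soft_l1",f_scale=.002).x)
for q in([.5506,.1152],[.5506,.1170]):print(proj("side",[*q,.094]),proj("side",[*q,.085]))
E
```

```text
<stdin>:8: RuntimeWarning: Mean of empty slice.
  ret = ret.dtype.type(ret / rcount)
Traceback (most recent call last):
ValueError: zero-size array to reduction operation minimum which has no identity
```

```bash
python3 - <<'E'
from h import *
s=robot.read_camera("side")
cv2.imwrite("pics/nut.png",cv2.resize(s[148:188,196:256],None,fx=12,fy=12,interpolation=cv2.INTER_CUBIC))
for q in([.5506,.1152],):
  for z in(.094,.085,.067,.056):print(z,(proj("side",[*q,z])-[196,148]+.5)*12)
a=np.linspace(0,2*np.pi,9)[:-1]
print("plate",[((proj("side",[.5506+.045*np.cos(t),.1152+.045*np.sin(t),.056])-[196,148]+.5)*12).round().tolist() for t in a])
E
```

```text
0.094 [327.27134901 188.52220791]
0.085 [328.29095968 210.66174272]
0.067 [330.30859476 254.47209442]
0.056 [331.5276354  280.94199456]
plate [[448.0, 239.0], [368.0, 203.0], [267.0, 213.0], [202.0, 262.0], [212.0, 324.0], [294.0, 362.0], [399.0, 352.0], [462.0, 300.0]]
```

View pics/nut.png

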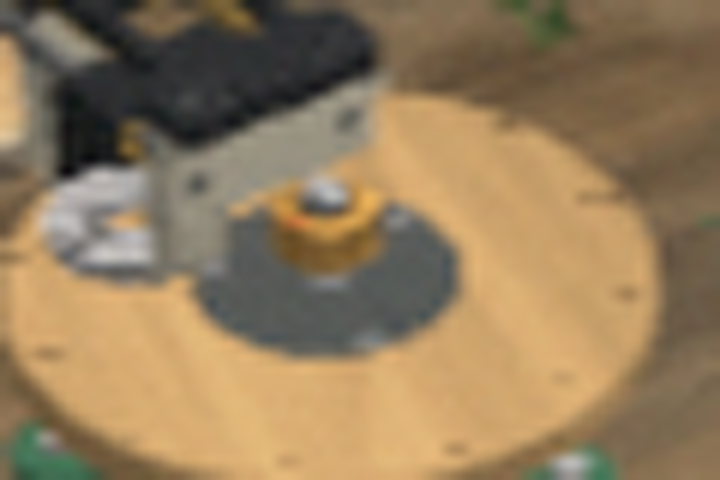

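>>> carry_out --series '[{"jaw": 40,"travel": [0,-0.038,0.4],"twist": 0},{"jaw": 40,"travel": [0,0,0.3],"twist": 0},{"jaw": 40,"travel": [0,0,0.14],"twist": 0},{"jaw": 40,"travel": [0,0,0],"twist": 0},{"jaw": 40,"travel": [0,0,0],"twist": 0},{"jaw": 40,"travel": [0,0,0],"twist": 0}]'

```text
time: 7.22
tool_pos: [0.476, 0.1097, 0.0599]
tool_rot: [3.141, -0.001, 0.1]
contact_force: [0.4, -0.6, -1.3]
opening: 0.0535
```

>>> carry_out --series '[{"jaw": 40,"travel": [0.1,0.016,0.02],"twist": 0},{"jaw": 40,"travel": [0.25,0,0],"twist": 0},{"jaw": 40,"travel": [0.2,0,0],"twist": 0},{"jaw": 40,"travel": [0.1,0,0],"twist": 0},{"jaw": 40,"travel": [0,0,0],"twist": 0},{"jaw": 40,"travel": [0,0,0],"twist": 0}]'

```text
time: 7.98
tool_pos: [0.5139, 0.1127, 0.0579]
tool_rot: [3.142, 0.001, 0.101]
contact_force: [-0.9, -0.1, -0.9]
opening: 0.0531
```

>>> carry_out --series '[{"jaw": 40,"travel": [0.08,0,-0.01],"twist": 0},{"jaw": 40,"travel": [0.1,0,0],"twist": 0},{"jaw": 40,"travel": [0.1,0,0],"twist": 0},{"jaw": 40,"travel": [0.06,0,0],"twist": 0},{"jaw": 40,"travel": [0,0,0],"twist": 0},{"jaw": 40,"travel": [0,0,0],"twist": 0}]'

```text
time: 8.72
tool_pos: [0.5345, 0.1147, 0.0586]
tool_rot: [3.142, 0.0, 0.1]
contact_force: [0.1, 0.7, -0.6]
opening: 0.0532
```

>>> carry_out --series '[{"jaw": 40,"travel": [0.06,0,0],"twist": 0},{"jaw": 40,"travel": [0.06,0,0],"twist": 0},{"jaw": 40,"travel": [0.06,0,0],"twist": 0},{"jaw": 40,"travel": [0.04,0,0],"twist": 0},{"jaw": 40,"travel": [0,0,0],"twist": 0},{"jaw": 40,"travel": [0,0,0],"twist": 0}]'

```text
time: 9.48
tool_pos: [0.5478, 0.116, 0.0586]
tool_rot: [3.142, 0.0, 0.1]
contact_force: [-0.1, 0.4, -0.1]
opening: 0.0533
```

>>> carry_out --series '[{"jaw": 40,"travel": [0.03,0,0],"twist": 0},{"jaw": 40,"travel": [0.02,0,0],"twist": 0},{"jaw": 40,"travel": [0,0,0],"twist": 0},{"jaw": 40,"travel": [0,0,0],"twist": 0}]'

```text
time: 9.98
tool_pos: [0.5508, 0.1164, 0.0587]
tool_rot: [3.142, 0.0, 0.1]
contact_force: [0.7, 0.2, -0.8]
opening: 0.053
```

>>> carry_out --series '[{"jaw": 40,"travel": [0.02,0,0],"twist": 0},{"jaw": 40,"travel": [0.01,0,0],"twist": 0},{"jaw": 40,"travel": [0,0,0],"twist": 0},{"jaw": 40,"travel": [0,0,0],"twist": 0}]'

```text
time: 10.48
tool_pos: [0.5519, 0.1165, 0.0585]
tool_rot: [3.142, 0.002, 0.1]
contact_force: [-4.2, -0.4, 2.0]
opening: 0.053
```

>>> carry_out --series '[{"jaw": 40,"travel": [-0.045,0,0],"twist": 0},{"jaw": 40,"travel": [0,0,0.012],"twist": 0},{"jaw": 40,"travel": [0,0,0],"twist": 0},{"jaw": 40,"travel": [0,0,0],"twist": 0},{"jaw": 65,"travel": [0,0,0],"twist": 0},{"jaw": 75,"travel": [0,0,0],"twist": 0},{"jaw": 80,"travel": [0,0,0],"twist": 0},{"jaw": 80,"travel": [0,0,0],"twist": 0}]'

```text
time: 11.48
tool_pos: [0.55, 0.1163, 0.058]
tool_rot: [3.142, -0.0, 0.1]
contact_force: [1.2, 0.6, -0.2]
opening: 0.0736
```

>>> carry_out --series '[{"jaw": 100,"travel": [0,0,-0.15],"twist": 0},{"jaw": 100,"travel": [0,0,-0.2],"twist": 0},{"jaw": 100,"travel": [0,0,0],"twist": -1},{"jaw": 100,"travel": [0,0,0],"twist": -1},{"jaw": 100,"travel": [0,0,0],"twist": -1},{"jaw": 100,"travel": [0,0,0],"twist": -1},{"jaw": 100,"travel": [0,0,0],"twist": -1},{"jaw": 100,"travel": [0,0,0],"twist": -1}]'

```text
time: 12.48
tool_pos: [0.5504, 0.1163, 0.08]
tool_rot: [3.141, -0.001, 0.732]
contact_force: [-0.9, -0.1, -0.2]
opening: 0.0918
```

>>> carry_out --series '[{"jaw": 100,"travel": [0,0,0],"twist": -1},{"jaw": 100,"travel": [0,0,0],"twist": -1},{"jaw": 100,"travel": [0,0,0],"twist": -1},{"jaw": 100,"travel": [0,0,0],"twist": -1},{"jaw": 100,"travel": [0,0,0],"twist": -1},{"jaw": 100,"travel": [0,0,0],"twist": -1},{"jaw": 100,"travel": [0,0,0],"twist": -1},{"jaw": 100,"travel": [0,0,0],"twist": -1}]'

```text
time: 13.48
tool_pos: [0.5504, 0.1163, 0.08]
tool_rot: [3.14, -0.0, 1.57]
contact_force: [-0.1, -0.4, 0.9]
opening: 0.0918
```

>>> carry_out --series '[{"jaw": 100,"travel": [0,0,0],"twist": -1},{"jaw": 100,"travel": [0,0,0],"twist": -1},{"jaw": 100,"travel": [0,0,0],"twist": -1},{"jaw": 100,"travel": [0,0,0],"twist": -1},{"jaw": 100,"travel": [0,0,0],"twist": -1},{"jaw": 100,"travel": [0,0,0],"twist": -1},{"jaw": 100,"travel": [0,0,0],"twist": -1},{"jaw": 100,"travel": [0,0,0],"twist": -1}]'

```text
time: 14.48
tool_pos: [0.5504, 0.1163, 0.08]
tool_rot: [3.141, 0.001, 2.408]
contact_force: [0.8, -0.7, -0.6]
opening: 0.0912
```

```bash
python3 - <<'E'
from h import *
s=robot.read_camera("side");t=robot.read_camera("top")
o=robot.observe();print(o["tool_pos"],o["tool_rot"],o["contact_force"],o["opening"],o["qpos"])
a=cv2.resize(s[140:190,190:256],None,fx=8,fy=8,interpolation=cv2.INTER_CUBIC)
cv2.imwrite("pics/rot.png",a)
E
```

```text
[0.55035084 0.11627582 0.0799192 ] [3.14078849e+00 9.39152165e-04 2.40503369e+00] [ 0.20871713 -0.53689412 -0.04971878] 0.09184088967577357 [ 7.20412252e-02  5.62869838e-01  1.60893990e+00 -1.50498551e-04
  9.68552754e-01 -7.62111339e-01]
```

View pics/rot.png

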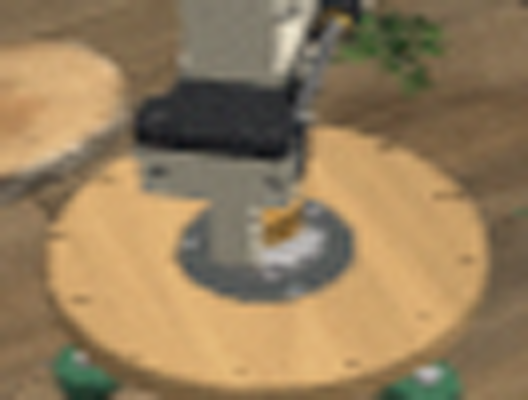

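The washer lies under the nut, with its grey rim visible round the nut at crop (290,250). I'll keep unwinding the wrist, then go to nut height.

>>> carry_out --series '[{"jaw": 100,"travel": [0,0,0],"twist": -1},{"jaw": 100,"travel": [0,0,0],"twist": -1},{"jaw": 100,"travel": [0,0,0],"twist": -1},{"jaw": 100,"travel": [0,0,0],"twist": -1},{"jaw": 100,"travel": [0,0,0],"twist": -1},{"jaw": 100,"travel": [0,0,0],"twist": -1},{"jaw": 100,"travel": [0,0,0],"twist": -1},{"jaw": 100,"travel": [0,0,0],"twist": -1}]'

```text
time: 15.58
tool_pos: [0.5502, 0.1163, 0.0796]
tool_rot: [-3.142, 0.001, -3.04]
contact_force: [-1.1, -0.3, 0.6]
opening: 0.092
```

>>> carry_out --series '[{"jaw": 75,"travel": [0,0,0],"twist": -1},{"jaw": 75,"travel": [0,0,0],"twist": -1},{"jaw": 75,"travel": [0,0,0],"twist": -1},{"jaw": 75,"travel": [0,0,0],"twist": -1},{"jaw": 60,"travel": [0,0,0],"twist": -1},{"jaw": 60,"travel": [0,0,0],"twist": -1},{"jaw": 60,"travel": [0,0,0.1],"twist": -1},{"jaw": 60,"travel": [0,0,0.08],"twist": -1}]'

```text
time: 16.58
tool_pos: [0.5502, 0.1163, 0.0687]
tool_rot: [-3.141, 0.0, -2.203]
contact_force: [0.3, 0.6, -0.0]
opening: 0.0551
```

>>> carry_out --series '[{"jaw": 45,"travel": [0,0,0],"twist": 0},{"jaw": 42,"travel": [0,0,0],"twist": 0},{"jaw": 38,"travel": [0,0,0],"twist": 0},{"jaw": 30,"travel": [0,0,0],"twist": 0},{"jaw": 30,"travel": [0,0,0],"twist": 0},{"jaw": 30,"travel": [0,0,0],"twist": 0}]' --squeeze 10

```text
time: 17.32
tool_pos: [0.5505, 0.1161, 0.0685]
tool_rot: [-3.141, 0.001, -2.204]
contact_force: [1.6, -2.2, 2.7]
opening: 0.0353
```

```bash
python3 - <<'E'
from h import *
o=robot.observe();print({k:np.round(o[k],4) for k in("time","qpos","tool_pos","tool_rot","contact_force","torque","opening")})
E
```

```text
{'time': np.float64(17.325), 'qpos': array([ 7.1800e-02,  5.7840e-01,  1.6187e+00, -4.0000e-04,  9.4340e-01,
       -2.4367e+00]), 'tool_pos': array([0.5505, 0.1161, 0.0685]), 'tool_rot': array([-3.1405e+00,  5.0000e-04, -2.2037e+00]), 'contact_force': array([ 1.6475, -2.1673,  2.6566]), 'torque': array([-0.1576, -0.3873, -0.044 ]), 'opening': np.float64(0.0353)}
```

>>> carry_out --series '[{"jaw": 30,"travel": [0,0,0],"twist": 0},{"jaw": 30,"travel": [0,0,0],"twist": 0},{"jaw": 30,"travel": [0,0,0.0017],"twist": 1},{"jaw": 30,"travel": [0,0,0.0017],"twist": 1},{"jaw": 30,"travel": [0,0,0.0017],"twist": 1},{"jaw": 30,"travel": [0,0,0.0017],"twist": 1},{"jaw": 30,"travel": [0,0,0.0017],"twist": 1}]' --squeeze 35

```text
time: 18.2
tool_pos: [0.5505, 0.116, 0.068]
tool_rot: [-3.141, 0.001, -2.73]
contact_force: [1.7, -1.9, 3.5]
opening: 0.035
```

```bash
cat > st.py <<'E'
from h import *
o=robot.observe();print({k:np.round(o[k],4).tolist() for k in("time","tool_pos","tool_rot","contact_force","torque","opening")},o["qpos"][5],o["joint_efforts"][5])
E
python3 st.py
```

```text
{'time': 18.2, 'tool_pos': [0.5505, 0.116, 0.068], 'tool_rot': [-3.1407, 0.0009, -2.7302], 'contact_force': [1.7271, -1.8637, 3.533], 'torque': [-0.3675, -0.5717, 0.0342], 'opening': 0.035} -1.9099870218448047 -1.027330867946148
```

>>> carry_out --series '[{"jaw": 30,"travel": [0,0,0.0017],"twist": 1},{"jaw": 30,"travel": [0,0,0.0017],"twist": 1},{"jaw": 30,"travel": [0,0,0.0017],"twist": 1},{"jaw": 30,"travel": [0,0,0.0017],"twist": 1},{"jaw": 30,"travel": [0,0,0.0017],"twist": 1},{"jaw": 30,"travel": [0,0,0.0017],"twist": 1},{"jaw": 30,"travel": [0,0,0.0017],"twist": 1},{"jaw": 30,"travel": [0,0,0.0017],"twist": 1}]'

```text
time: 19.2
tool_pos: [0.5505, 0.1159, 0.0672]
tool_rot: [3.142, 0.001, 2.715]
contact_force: [2.2, -3.7, 3.5]
opening: 0.0348
```

```bash
python3 st.py
```

```text
{'time': 19.2, 'tool_pos': [0.5505, 0.1159, 0.0672], 'tool_rot': [3.1416, 0.0014, 2.7152], 'contact_force': [2.2397, -3.7417, 3.5132], 'torque': [-0.4269, -0.4895, 0.1188], 'opening': 0.0348} -1.0722417759620764 -1.0273972526192665
```

>>> carry_out --series '[{"jaw": 30,"travel": [0,0,0.0017],"twist": 1},{"jaw": 30,"travel": [0,0,0.0017],"twist": 1},{"jaw": 30,"travel": [0,0,0.0017],"twist": 1},{"jaw": 30,"travel": [0,0,0.0017],"twist": 1},{"jaw": 30,"travel": [0,0,0.0017],"twist": 1},{"jaw": 30,"travel": [0,0,0.0017],"twist": 1},{"jaw": 30,"travel": [0,0,0.0017],"twist": 1},{"jaw": 30,"travel": [0,0,0.0017],"twist": 1}]'

```text
time: 20.2
tool_pos: [0.5504, 0.1159, 0.0664]
tool_rot: [3.141, 0.001, 1.878]
contact_force: [1.3, -3.7, 3.7]
opening: 0.0348
```

```bash
python3 st.py
```

```text
{'time': 20.2, 'tool_pos': [0.5504, 0.1159, 0.0664], 'tool_rot': [3.1408, 0.001, 1.8775], 'contact_force': [1.3182, -3.7309, 3.658], 'torque': [-0.5707, -0.4519, 0.0318], 'opening': 0.0348} -0.2344891423439767 -1.02813720703125
```

>>> carry_out --series '[{"jaw": 30,"travel": [0,0,0.0017],"twist": 1},{"jaw": 30,"travel": [0,0,0.0017],"twist": 1},{"jaw": 30,"travel": [0,0,0.0017],"twist": 1},{"jaw": 30,"travel": [0,0,0.0017],"twist": 1}]'

```text
time: 20.7
tool_pos: [0.5504, 0.1158, 0.0659]
tool_rot: [3.141, 0.001, 1.459]
contact_force: [2.3, -3.2, 4.4]
opening: 0.0351
```

```bash
python3 st.py
```

```text
{'time': 20.7, 'tool_pos': [0.5504, 0.1158, 0.0659], 'tool_rot': [3.1406, 0.0006, 1.4586], 'contact_force': [2.2812, -3.1789, 4.4465], 'torque': [-0.5435, -0.3556, 0.0997], 'opening': 0.0351} 0.18439085351240167 -1.028534285724163
```

>>> carry_out --series '[{"jaw": 30,"travel": [0,0,0.0017],"twist": 1},{"jaw": 30,"travel": [0,0,0.0017],"twist": 1}]'

```text
time: 20.95
tool_pos: [0.5503, 0.1158, 0.0657]
tool_rot: [3.141, 0.0, 1.249]
contact_force: [1.8, -3.1, 4.1]
opening: 0.0348
```

```bash
python3 st.py
```

```text
{'time': 20.95, 'tool_pos': [0.5503, 0.1158, 0.0657], 'tool_rot': [3.1406, 0.0004, 1.2491], 'contact_force': [1.7913, -3.1066, 4.1389], 'torque': [-0.6658, -0.3625, 0.0828], 'opening': 0.0348} 0.39390647517472943 -1.0289723798632622
```

>>> carry_out --series '[{"jaw": 30,"travel": [0,0,0.0017],"twist": 1},{"jaw": 30,"travel": [0,0,0.0017],"twist": 1}]'

```text
time: 21.2
tool_pos: [0.5503, 0.1158, 0.0655]
tool_rot: [3.141, 0.0, 1.04]
contact_force: [1.7, -3.9, 4.1]
opening: 0.0348
```

```bash
python3 st.py
```

```text
{'time': 21.2, 'tool_pos': [0.5503, 0.1158, 0.0655], 'tool_rot': [3.1406, 0.0003, 1.0397], 'contact_force': [1.7084, -3.9138, 4.0524], 'torque': [-0.6227, -0.2862, 0.0693], 'opening': 0.0348} 0.6032949870093017 -1.029593087732792
```

>>> carry_out --series '[{"jaw": 30,"travel": [0,0,0.0017],"twist": 1},{"jaw": 30,"travel": [0,0,0.0017],"twist": 1}]'

```text
time: 21.45
tool_pos: [0.5503, 0.1159, 0.0654]
tool_rot: [3.141, 0.0, 0.83]
contact_force: [1.2, -3.4, 3.1]
opening: 0.0347
```

```bash
python3 st.py
```

```text
{'time': 21.45, 'tool_pos': [0.5503, 0.1159, 0.0654], 'tool_rot': [3.1405, 0.0, 0.8303], 'contact_force': [1.2477, -3.4349, 3.1047], 'torque': [-0.5567, -0.2812, 0.0652], 'opening': 0.0347} 0.8127234870909492 -1.0293538123369217
```

>>> carry_out --series '[{"jaw": 30,"travel": [0,0,0.0017],"twist": 1},{"jaw": 30,"travel": [0,0,0.0017],"twist": 1}]'

```text
time: 21.7
tool_pos: [0.5502, 0.1159, 0.0652]
tool_rot: [3.141, -0.0, 0.621]
contact_force: [2.2, -3.3, 5.0]
opening: 0.035
```

```bash
python3 st.py
```

```text
{'time': 21.7, 'tool_pos': [0.5502, 0.1159, 0.0652], 'tool_rot': [3.1406, -0.0002, 0.6208], 'contact_force': [2.2041, -3.3462, 4.9655], 'torque': [-0.5691, -0.1929, 0.0341], 'opening': 0.035} 1.0222029537122548 -1.0291605815291405
```

>>> carry_out --series '[{"jaw": 30,"travel": [0,0,0.0017],"twist": 1},{"jaw": 30,"travel": [0,0,0.0017],"twist": 1}]'

```text
time: 21.95
tool_pos: [0.5502, 0.1159, 0.065]
tool_rot: [3.141, -0.0, 0.412]
contact_force: [0.9, -3.1, 4.4]
opening: 0.0352
```

```bash
python3 st.py
```

```text
{'time': 21.95, 'tool_pos': [0.5502, 0.1159, 0.065], 'tool_rot': [3.1406, -0.0003, 0.4119], 'contact_force': [0.9412, -3.0712, 4.4028], 'torque': [-0.4366, -0.2251, 0.7554], 'opening': 0.0352} 1.2312664698527713 -0.4274409357458353
```

>>> carry_out --series '[{"jaw": 30,"travel": [0,0,0],"twist": 0.3},{"jaw": 30,"travel": [0,0,0],"twist": 0}]'

```text
time: 22.2
tool_pos: [0.5505, 0.1161, 0.065]
tool_rot: [3.141, -0.001, 0.385]
contact_force: [2.8, -4.4, 5.4]
opening: 0.035
```

```bash
python3 st.py
```

```text
{'time': 22.2, 'tool_pos': [0.5505, 0.1161, 0.065], 'tool_rot': [3.1405, -0.0011, 0.3854], 'contact_force': [2.8402, -4.3613, 5.4171], 'torque': [-0.6411, -0.4471, 0.7803], 'opening': 0.035} 1.2578289964004195 0.9641072899103165
```

>>> carry_out --series '[{"jaw": 30,"travel": [0,0,0],"twist": -0.3},{"jaw": 30,"travel": [0,0,0],"twist": 0}]'

```text
time: 22.45
tool_pos: [0.5506, 0.1161, 0.0649]
tool_rot: [3.141, -0.001, 0.416]
contact_force: [2.6, -3.1, 5.9]
opening: 0.0351
```

```bash
python3 st.py
```

```text
{'time': 22.45, 'tool_pos': [0.5506, 0.1161, 0.0649], 'tool_rot': [3.1409, -0.0012, 0.416], 'contact_force': [2.6136, -3.0768, 5.9142], 'torque': [-0.6469, -0.4647, 0.3385], 'opening': 0.0351} 1.226742819354301 0.2018396370112896
```

>>> carry_out --series '[{"jaw": 30,"travel": [0,0,0],"twist": -0.3},{"jaw": 30,"travel": [0,0,0],"twist": 0}]'

```text
time: 22.7
tool_pos: [0.5506, 0.1161, 0.065]
tool_rot: [3.141, -0.001, 0.447]
contact_force: [2.4, -3.2, 5.2]
opening: 0.035
```

```bash
python3 st.py
```

```text
{'time': 22.7, 'tool_pos': [0.5506, 0.1161, 0.065], 'tool_rot': [3.1411, -0.0012, 0.4465], 'contact_force': [2.3709, -3.1926, 5.1812], 'torque': [-0.6524, -0.4574, -0.0098], 'opening': 0.035} 1.1958799513075256 -0.15319989994168282
```

>>> carry_out --series '[{"jaw": 30,"travel": [0,0,-0.0017],"twist": -1},{"jaw": 30,"travel": [0,0,-0.0017],"twist": -1},{"jaw": 30,"travel": [0,0,-0.0017],"twist": -1},{"jaw": 30,"travel": [0,0,-0.0017],"twist": -1},{"jaw": 30,"travel": [0,0,-0.0017],"twist": -1},{"jaw": 30,"travel": [0,0,-0.0017],"twist": -1},{"jaw": 30,"travel": [0,0,-0.0017],"twist": -1},{"jaw": 30,"travel": [0,0,-0.0017],"twist": -1}]'

```text
time: 23.7
tool_pos: [0.5505, 0.1162, 0.0658]
tool_rot: [3.141, -0.001, 1.287]
contact_force: [2.5, -3.3, 6.0]
opening: 0.0348
```

>>> carry_out --series '[{"jaw": 30,"travel": [0,0,-0.0017],"twist": -1},{"jaw": 30,"travel": [0,0,-0.0017],"twist": -1},{"jaw": 30,"travel": [0,0,-0.0017],"twist": -1},{"jaw": 30,"travel": [0,0,-0.0017],"twist": -1},{"jaw": 30,"travel": [0,0,-0.0017],"twist": -1},{"jaw": 30,"travel": [0,0,-0.0017],"twist": -1},{"jaw": 30,"travel": [0,0,-0.0017],"twist": -1},{"jaw": 30,"travel": [0,0,0],"twist": -0.07}]'

```text
time: 24.7
tool_pos: [0.5503, 0.1162, 0.0665]
tool_rot: [3.141, 0.0, 2.026]
contact_force: [1.9, -3.3, 4.8]
opening: 0.0346
```

>>> carry_out --series '[{"jaw": 30,"travel": [0,0,0],"twist": 0},{"jaw": 30,"travel": [0,0,0],"twist": 0}]'

```text
time: 24.95
tool_pos: [0.5502, 0.1162, 0.0665]
tool_rot: [3.141, 0.0, 2.024]
contact_force: [1.5, -3.3, 5.7]
opening: 0.035
```

```bash
python3 st.py; python3 - <<'E'
from h import *
s=robot.read_camera("side");t=robot.read_camera("top")
a=cv2.resize(s[140:190,196:256],(480,400),interpolation=cv2.INTER_CUBIC);b=cv2.resize(t,(320,240));b=cv2.copyMakeBorder(b,0,160,0,0,0)
cv2.imwrite("pics/end.png",np.hstack([a,b]))
t0=cv2.imread("pics/top0.png")
for n,(x,y) in dict(candle=(293,148),bauble=(381,188),cone=(139,242)).items():
    w=(slice(y-18,y+18),slice(x-18,x+18));print(n,np.abs(t[w].astype(int)-t0[w]).mean().round(2))
E
```

```text
{'time': 24.95, 'tool_pos': [0.5502, 0.1162, 0.0665], 'tool_rot': [3.1409, 0.0, 2.0244], 'contact_force': [1.4584, -3.317, 5.733], 'torque': [-0.4991, -0.4274, 0.0515], 'opening': 0.035} -0.3819943247996235 0.008083582506515086
candle 0.72
bauble 0.8
cone 37.03
```

View pics/end.png

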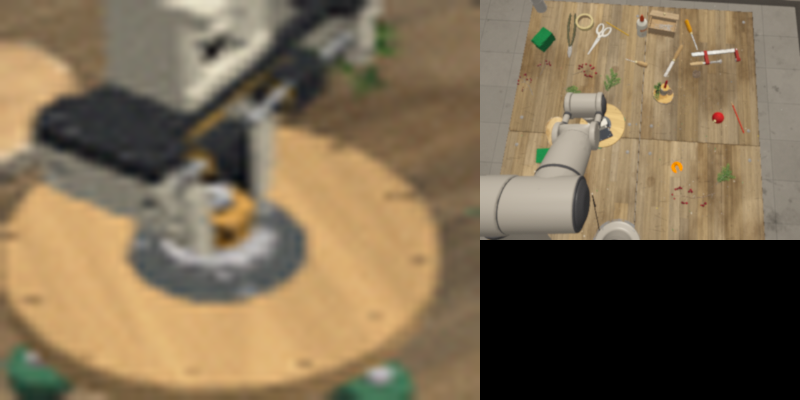

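The nut is gripped and the washer lies flat and round beneath it. The candle and bauble haven't changed. The cone is hidden by the arm in the top view, so I'll check it in the side view and hand in.

```bash
python3 - <<'E'
from h import *
s=robot.read_camera("side");s0=cv2.imread("pics/side0.png")
print([(round(r["score"],2),np.round(r["xy"]).tolist()) for r in robot.regions_of("side","cone_1")],proj("side",[.414,.287,.02]))
print(robot.hand_in())
E
```

```text
[] [174.94055147 167.02566304]
the job is handed in; nothing more can be done
None
```

The steel washer is on the disc round the spindle under the nut, and the nut is screwed down, backed off a quarter turn and still gripped at that setting. I handed the job in at about 25 s of the 64 s allowed.

- **Washer:** I gripped the silver washer by its flats, not the orange look-alike. I slid it in until its round end touched the spindle at about 4 N, drew it back about 2 mm, and let go of it. The later side pictures show it lying flat under the nut.
- **Nut:** I turned it down about 3.5 rad, within the expected 2.6 to 3.7, until it hit the stop. The torque then jumped from about 0.07 to 0.78 N m and held there, so the pads slipped slightly on the nut at the stop. I unwound to zero torque, took that as zero, and backed off 1.578 rad (90.4°). The extra half degree allows for give in the pads.
- **Final checks:** the grip is 35 N with the jaws 35 mm apart, and the residual torque is 0.05 N m. The fingertips are at z = 66.5 mm, about 2.5 mm above the washer.
- **Bystanders:** the candle holder and bauble look the same as in the first top picture.

**Not confirmed:**
- The arm hid the cone in the last top picture and the network did not find it in the side picture. I felt no contact near it.
- I did not read the nut's red line in the pictures. The quarter turn rests on the stop torque and the wrist angle.

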